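# Oil a dental handpiece on the lubrication unit

## Task

The straight handpiece is due for oiling: lift it out of the stand and push its open rear end squarely down over the slim, tilted nipple of the lubrication unit until it snaps home. Then keep pushing, so that the sprung nipple sinks more than half-way through its stroke and the oil flows, and finish like that: still gripping the handpiece by its barrel and holding the nipple down. Leave the other two handpieces standing in the stand and the practice jaw where it lies.

Things in the scene. Friction and masses are not known exactly. Their poses are not given: they have to be found in the camera images.
- handpiece_mid (a point): Centre of the straight handpiece: loose, plain steel, 90 g, 84 mm long, upright in one of the stand's three wells, open rear end down, nose up; on its axis, half-way up (42 mm above the rear face). Barrel 20 mm in diameter up to 54 mm from the rear, then tapering to a 7 mm nose: the only one that is straight with a slender cone. z: rear to nose
- handpiece_rear (a point): Centre of the flat rear face of the straight handpiece (42 mm below its centre along its axis). Here opens the socket: a mouth 15 mm wide that narrows within 3 mm to a bore of 11 mm, 20 mm deep, with the snap groove inside. z: along the handpiece's axis, towards the nose
- oil_seat (a point): Middle of the flat steel shoulder (18 mm in diameter) of the oiling nipple: the slimmer of the two couplings on the unit's sloping face. z: the nipple's axis, out of the unit, leaning 28 degrees from vertical towards the unit's low front (its -x). Along z a spigot 9.6 mm in diameter with a tapered tip stands up 17.5 mm. The shoulder is 12 mm above the sloping face and moves with the nipple
- oil_head (a joint): How far the sprung nipple (shoulder and spigot) is pushed in along its axis: 0 m at rest, 0.006 m at its stop. 10 N start it moving, 15 N reach the stop; it springs back when let go. Spring balls in the spigot (14 mm across, 8 mm above the shoulder) snap into the handpiece at roughly 5 to 15 N; home is when the handpiece's rear face lies flat on the shoulder
- oiler: The lubrication unit, fixed: a white sloping console 170 mm deep (x), 150 mm wide (y), 30 mm high in front, 104 mm at the rear. Origin: underside, 80 mm behind the front edge, midway across; x: low front to high rear, z up. Beside the nipple, 66 mm towards the unit's +y, stands a fat, short, fixed coupling (16 mm in diameter, 18 mm tall) that the handpiece does not fit
- stand_top (a point): Centre of the top face of the handpiece stand, a fixed aluminium block 60 mm (x) by 180 mm (y) by 40 mm high with three round wells, 22 mm in diameter and 16 mm deep, in a row along its y at -55, 0 and +55 mm. Any of the three handpieces may be in any well
- contra: Bystander: the contra-angle handpiece, standing in the stand, 20 mm in diameter and about 85 mm tall with a bent neck and a small head to one side. Origin: centre of its lower end
- motor: Bystander: the stubby air motor, standing in the stand, 23 mm in diameter and 77 mm tall with a thin spigot on top. Origin: centre of its lower end
- jaw: Bystander: the practice jaw lying on the bench, 60 by 66 mm and 27 mm high, a horseshoe of teeth on a white base. Origin: centre of its underside
There are look-alikes about, which are no part of the job. Leave any purple look-alike of the part that bears handpiece_mid alone.

How it is judged:
On the way, in this order (a step that is already met when the one before it is completed fails the run):
1. the straight handpiece is lifted out of its well, gripped by the fingers (height (world z) of handpiece_rear above 0.045 m and contact force between the fingers and handpiece above 1 N), for 0.1 s.
2. it is snapped home on the tilted nipple: rear face within 2 mm of the shoulder, square to it (z of handpiece_rear in the frame of oil_seat below 0.002 m and distance between handpiece_rear and oil_seat below 0.003 m and angle between the z axis of handpiece_rear and the z axis of oil_seat, either way round below 0.08 rad).
At the end, for the whole second after the job is handed in: Handpiece home on the nipple: rear face within 2 mm of the shoulder, centred within 3 mm, square within 4.6 degrees; fingers gripping its barrel (over 3 N, within 35 mm of its centre) hold the nipple over 3 mm down its 6 mm stroke; other handpieces within 10 mm, jaw within 20 mm of their starts (all of step 2 and value of joint oil_head above 0.003 m and contact force between the fingers and handpiece above 3 N and distance between the grasp point and handpiece_mid below 0.035 m and distance of each of contra, motor from where it was at the start of the episode below 0.01 m and distance of jaw from where it was at the start of the episode below 0.02 m); the arm keeps its last pose, push and grip.
It fails at once if another handpiece is knocked over or pulled out of the stand (distance of any of contra, motor from where it was at the start of the episode above 0.012 m or angle between any of contra, motor's own z axis and vertical above 0.4 rad).
It fails at once if the practice jaw is pushed away (distance of jaw from where it was at the start of the episode above 0.025 m).
It also fails if it takes over 38 s, if anything falls off the work surface, if the arm or the gripper's body presses on something with over 40 N, if the wrist force passes 120 N, or if a joint passes its speed limit or range.

## Robot

A 6-joint arm with a two-finger parallel gripper is mounted at the origin on the work surface. World frame = base frame: x ahead of the robot, y to its left, z up, the work surface at z = 0. Lengths are in m, angles in rad, forces in N, time in s.
With the tool pointing down it reaches from about 0.15 to 0.775 m from the base axis. Payload 6.1 kg.
Tool frame: the origin (TCP) lies on the mounting face of the last link; the fingertips stand 173 mm ahead of it and the grasp point (between the pads) lies 155 mm ahead of it (ctrl.tcp_to_grasp is the distance from the TCP to the grasp point, in m); z points along the fingers, y is the direction in which the jaws open and shut (so a half turn about z gives the same grasp; the last joint's range is limited). The gripper opens to 85 mm and grips with 20 to 120 N. Pads are 22 mm wide; open, the fingers measure 114 mm over their backs; the gripper's body (76 mm by 85 mm) begins 54 mm behind the grasp point. The pads swing forward as they close: fully open they stand 13 mm farther back than shut.
Start: joints at [-1.286, 0.126, -0.04, 1.405, 0, 1.571], TCP at [0.148, -0.504, 0.405] pointing down, gripper open.
Joint ranges: [-2.72, 2.72], [-0.95, 1.95], [-1.27, 1.35], [-1.78, 2.02], [-1.46, 1.47], [-3.14, 3.14]. Speed limits (rad/s): [2.39, 2.39, 3.01, 3.14, 3.14, 3.14].

## Interface

Orientations are given as a unit quaternion [x, y, z, w].
In Python, from rig import ctrl gives the robot as it stands.
- The arm moves only by the tool move_arm, never from a script. Its argument "commands" is a list of rows, each a list of 5 numbers: the finger opening in cm, from 0 to 8.54, then the shift along the world's x, y, z in cm, then the turn about the world's z in degrees. A call has 1 to 10 rows; each row shifts and turns the commanded pose from where the row before left it; what a row does not reach is not made up. A row lasts 1/12 s, in which the tool goes at most 41.7 mm and 7.16 degrees, less where a joint would pass 70% of its speed; a pose out of reach is approached as far as the arm can. A call with a gripper value outside its range is refused whole. The fingers move at their own pace and stop on an object; "squeeze" is the grip in N (left out, the last holds). Time passes only in rows, so rows that do not move let the fingers close. It gives the time, the measured TCP pose, the force and the opening at its end, in the units of the state.
- ctrl.sense(): the state, without advancing time (a new reading comes with each control period).
- ctrl.capture(name): name is "scene" or "top" or "wrist"; returns (picture, depth): 420x560x3 uint8, red, green, blue; 420x560 float32, m along the optical axis (not along the pixel's ray), 0 where there is no reading.
- ctrl.get_calibration(name): a dict with "fx", "fy", "cx", "cy" (pixels), "rvec" (rotation vector, rad) and "tvec" (3), from world to camera coordinates, as OpenCV has them; the wrist camera has in their place "T_tool_cam" (4x4, takes a point from camera to tool coordinates, whose origin is the TCP and whose axes are the flange's). Camera axes: x right, y down, z forward; pixel columns grow to the right and rows downward; lengths in m; the calibration is good to about 2 mm. A picture is of the moment at which its call begins: read the wrist's pose just before it. get_calibration takes no time and is no camera call.
- ctrl.sign_off(): hands the job in, once; it reports no verdict.
The state is a dict: "clock": time; "qpos": joint angles; "joint_velocities": joint speeds; "joint_torque": joint torques, N m; "position": TCP position; "tool_rot": TCP orientation; "force": force on the tool from outside, world axes, zero at the start; "ft_torque": the same for the moment, N m; "grip_width": finger opening in m.
Only numpy, scipy, OpenCV 4.12 (cv2) and the standard library are available. Lean on these libraries where they do the work, as an engineer would, in place of code of your own. Each camera call takes 0.05 s, during which the arm holds its last target. There are 200 camera calls.

## Working session

There is one attempt and no reset: what is moved stays moved. The work goes in short steps, Python scripts to look and compute and a tool call to move; the robot and the scene stay as the last step left them, time stands still between calls to the robot, and variables do not carry over. Pictures are saved under pics/ and viewed, about 8 in all and at most 12, crops included, and the job is handed in when it is done.

Besides the shell and the picture viewer there is one more tool, called after ">>>" by a JSON object that holds its "method" and its "body". move_arm: Moves the arm, as the interface text tells. Its arguments: {"type":"object","properties":{"commands":{"type":"array"},"squeeze":{"type":"number"}},"required":["commands"]}

```bash
mkdir -p pics; ls; cat > h.py <<'E'
import numpy as np, cv2
from scipy.spatial.transform import Rotation as R
from rig import ctrl
def cam(n, s=None):
    c=ctrl.get_calibration(n); K=np.array([[c['fx'],0,c['cx']],[0,c['fy'],c['cy']],[0,0,1]])
    if 'rvec' in c:
        A=R.from_rotvec(np.ravel(c['rvec'])).as_matrix(); t=np.ravel(c['tvec']); return K,A.T,-A.T@t
    T=np.eye(4);T[:3,:3]=R.from_quat(s['tool_rot']).as_matrix();T[:3,3]=s['position'];T=T@np.array(c['T_tool_cam']); return K,T[:3,:3],T[:3,3]
def cloud(d,K,A,o):
    v,u=np.mgrid[:d.shape[0],:d.shape[1]]
    p=np.stack([(u-K[0,2])/K[0,0]*d,(v-K[1,2])/K[1,1]*d,d],-1)
    P=p@A.T+o; P[d<=0]=np.nan; return P
def grab(n):
    s=ctrl.sense(); im,d=ctrl.capture(n); K,A,o=cam(n,s); return im,d,cloud(d,K,A,o),(K,A,o),s
def ray(px,z,C):
    K,A,o=C; r=A@np.array([(px[0]-K[0,2])/K[0,0],(px[1]-K[1,2])/K[1,1],1]); return o+r*(z-o[2])/r[2]
def proj(p,C):
    K,A,o=C; q=K@(A.T@(np.asarray(p)-o)); return q[:2]/q[2]
def save(n,im): cv2.imwrite('pics/'+n,im[:,:,::-1])
E
python3 - <<'E'
from h import *
for n in('top','scene'):
    im,d,P,C,s=grab(n); save(n+'0.png',im); np.savez(n+'0.npz',im=im,P=P,d=d); print(n,C[2],C[1][:,2])
print(s)
E
```

```text
pics
top [0.49080845 0.00183047 0.91303555] [ 0.16556422  0.00678722 -0.98617566]
scene [1.08223485 0.2740613  0.58205769] [-0.62599161 -0.35131481 -0.69621291]
{'clock': 0.05, 'qpos': array([-1.28599649e+00,  1.26381585e-01, -4.05815385e-02,  1.40540056e+00,
       -4.01447120e-06,  1.57081115e+00]), 'joint_velocities': array([-6.31657812e-05, -8.03420094e-04,  3.44012280e-03,  1.32052724e-04,
       -2.36586655e-04, -3.17234887e-04]), 'joint_torque': array([-1.89990438e-03, -4.37323236e+01,  3.53976560e+01,  1.36820145e-02,
       -9.14902535e-05, -6.11393133e-06]), 'position': array([ 0.14747126, -0.50373221,  0.40393954]), 'tool_rot': array([ 9.89879000e-01,  1.41911772e-01, -1.13211778e-04, -7.75461484e-04]), 'force': array([-0.00377647,  0.03157777, -0.41868705]), 'ft_torque': array([ 0.02568872, -0.05246549, -0.04659873]), 'grip_width': 0.08566523308758131}
```

View pics/top0.png

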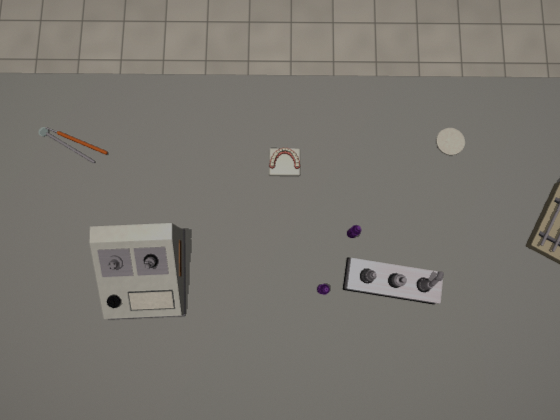

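View pics/scene0.png

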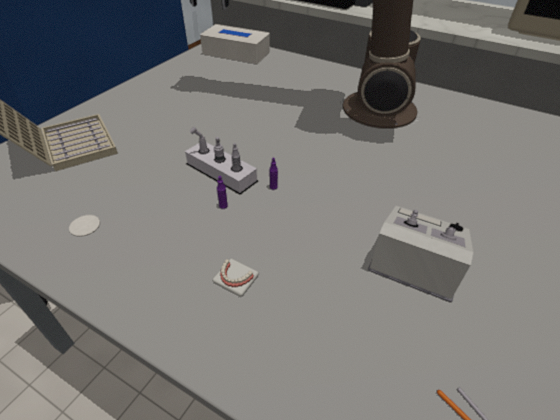

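```bash
python3 - <<'E'
import numpy as np,cv2
a=np.load('scene0.npz')['im'];b=np.load('top0.npz')['im']
z=lambda i,u,v,w,h:cv2.resize(i[v:v+h,u:u+w],(400,300),interpolation=cv2.INTER_CUBIC)
o=np.vstack([np.hstack([z(a,180,120,100,75),z(a,385,200,100,75)]),np.hstack([z(b,345,250,104,78),z(b,88,220,104,78)])])
o=np.clip(o.astype(float)*1.6,0,255).astype(np.uint8)
cv2.imwrite('pics/crop1.png',o[:,:,::-1])
T=np.load('top0.npz')['P']
import sys
for n,(u,v) in dict(s1=(352,262),s2=(440,272),s3=(436,299),s4=(350,287),hp=(370,271),mo=(400,278),o1=(97,232),o2=(171,229),o3=(180,314),o4=(105,316),n1=(115,263),n2=(151,261),table=(250,350)).items(): print(n,T[v,u].round(4))
E
```

```text
s1 [ 0.5416 -0.1423  0.0415]
s2 [nan nan nan]
s3 [ 0.4729 -0.3007  0.0444]
s4 [ 0.4936 -0.1372  0.0442]
hp [ 0.5229 -0.1675  0.0871]
mo [ 0.5107 -0.2213  0.0897]
o1 [0.5873 0.3321 0.1059]
o2 [0.5943 0.1974 0.1053]
o3 [0.4386 0.1893 0.0326]
o4 [0.4333 0.3333 0.0343]
n1 [0.5314 0.2953 0.1058]
n2 [0.5361 0.2323 0.0994]
table [0.3692 0.0547 0.0021]
```

View pics/crop1.png

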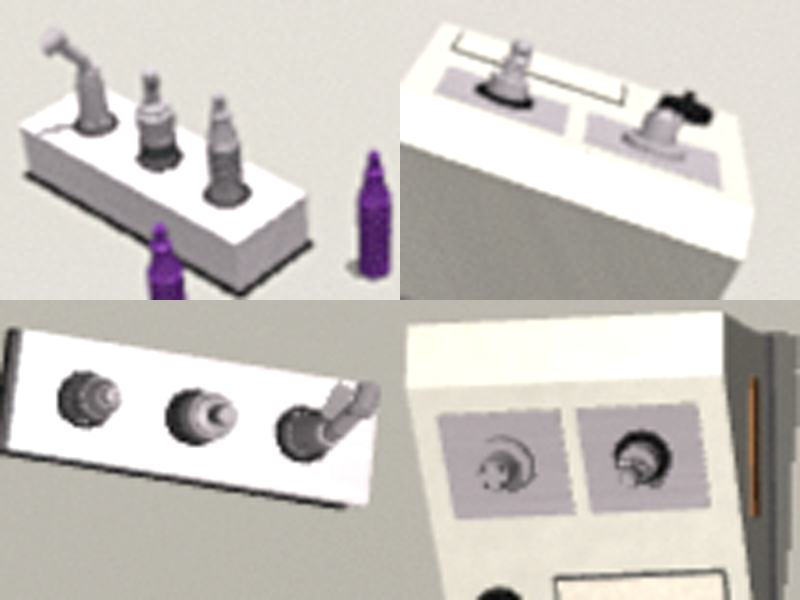

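```bash
python3 - <<'E'
from h import *
a=np.load('top0.npz');P=a['P'];im=a['im'].astype(int)
z=P[...,2]
m=((z>.03)&(z<.05)&(P[...,0]>.42)&(P[...,0]<.6)&(P[...,1]<-.12)&(P[...,1]>-.34)&(im.min(-1)>110))
q=P[m][:,:2].astype(np.float32);r=cv2.minAreaRect(q*1000);print('stand rect mm',r,m.sum(),z[m].mean())
for nm in('top','scene'):
    b=np.load(nm+'0.npz');p=b['P'];
    for lo,hi in((.05,.07),(.07,.085),(.085,.098),(.098,.115)):
        k=(p[...,2]>lo)&(p[...,2]<hi)&(abs(p[...,0]-.515)<.03)&(abs(p[...,1]+.167)<.025)
        if k.sum(): print(nm,lo,k.sum(),p[k].mean(0).round(4),p[k].min(0).round(4),p[k].max(0).round(4))
    pm=(b['im'][...,0]>35)&(b['im'][...,2]>b['im'][...,1]*2.+15)&(p[...,2]>.01)
    n,l,st,c=cv2.connectedComponentsWithStats(pm.astype(np.uint8))
    for i in range(1,n):
        if st[i,4]>15: print('purple',nm,c[i],p[l==i].mean(0).round(3),p[l==i].max(0).round(3))
# oiler top region
m=((z>.02)&(P[...,0]>.38)&(P[...,0]<.66)&(P[...,1]>.15)&(P[...,1]<.38))
mm=m&(im.min(-1)>100)&(z<.11)
r=cv2.minAreaRect(P[mm][:,:2].astype(np.float32)*1000);print('oiler',r)
# plane fit to sloping face
f=mm&(P[...,0]>.45)&(P[...,0]<.54)&(abs(P[...,1]-.265)<.05)
Q=P[f];A=np.c_[Q[:,:2],np.ones(len(Q))]
for _ in range(4):
    s=np.linalg.lstsq(A,Q[:,2],rcond=None)[0];e=abs(A@s-Q[:,2]);k=e<.003;A=A[k];Q=Q[k]
print('plane',s,np.degrees(np.arctan(np.hypot(*s[:2]))),np.degrees(np.arctan2(s[1],s[0])),len(Q))
h=z-(P[...,0]*s[0]+P[...,1]*s[1]+s[2]);
k=m&(h>.006)&(P[...,0]<.575)
n,l,st,c=cv2.connectedComponentsWithStats(k.astype(np.uint8))
for i in range(1,n):
    if st[i,4]>8: print(c[i],st[i],P[l==i].mean(0).round(4),h[l==i].max())
E
```

```text
stand rect mm ((508.24468994140625, -225.0560760498047), (180.95330810546875, 60.05778884887695), 81.60108947753906) 2211 0.04135474930736078
top 0.05 22 [ 0.5149 -0.1625  0.061 ] [ 0.5069 -0.1674  0.0513] [ 0.5254 -0.1602  0.0697]
top 0.07 47 [ 0.5154 -0.1664  0.0804] [ 0.5067 -0.1799  0.0713] [ 0.5252 -0.1599  0.085 ]
top 0.085 24 [ 0.5157 -0.167   0.0907] [ 0.5101 -0.1742  0.0854] [ 0.5229 -0.163   0.0979]
top 0.098 33 [ 0.5164 -0.1689  0.1046] [ 0.5117 -0.1738  0.098 ] [ 0.5207 -0.1648  0.1116]
purple top [354.         230.67241379] [ 0.6   -0.144  0.061] [ 0.609 -0.139  0.078]
purple top [322.38181818 289.07272727] [ 0.489 -0.082  0.063] [ 0.497 -0.077  0.077]
scene 0.05 60 [ 0.5236 -0.1656  0.0603] [ 0.5149 -0.1772  0.0501] [ 0.529  -0.1596  0.0694]
scene 0.07 56 [ 0.522  -0.1661  0.0773] [ 0.5112 -0.1766  0.0702] [ 0.5273 -0.1596  0.0847]
scene 0.085 32 [ 0.5202 -0.1682  0.0916] [ 0.5125 -0.1776  0.0852] [ 0.5248 -0.163   0.0974]
scene 0.098 15 [ 0.5187 -0.1688  0.1038] [ 0.5137 -0.1715  0.0987] [ 0.5217 -0.1658  0.1078]
purple scene [273.25396825 173.61904762] [ 0.497 -0.082  0.045] [ 0.503 -0.076  0.083]
purple scene [221.4028777  191.98561151] [ 0.609 -0.143  0.046] [ 0.615 -0.138  0.083]
oiler ((517.545166015625, 267.3357238769531), (170.09280395507812, 151.05133056640625), 3.132183790206909)
plane [ 0.51677773  0.018254   -0.195213  ] 27.34348561482111 2.0230019520037033 1948
[114.06306306 262.94594595] [108 256  14  13 111] [0.5318 0.2993 0.0993] 0.022854877248460165
[149.31632653 262.04081633] [144 257  12  12  98] [0.534  0.2341 0.1033] 0.03423651143448206
[113.17322835 301.22047244] [107 295  14  13 127] [0.4622 0.3108 0.0585] 0.015626051450265688
```

>>> {"method": "move_arm", "body": {"commands": [[5, 2.8, 2.5, -0.4, 5], [5, 2.8, 2.5, -0.4, 5], [5, 2.8, 2.5, -0.4, 5], [5, 2.8, 2.5, -0.4, 5], [5, 2.8, 2.5, -0.4, 5], [5, 2.8, 2.5, -0.4, 5], [5, 2.8, 2.5, -0.4, 5], [5, 2.8, 2.5, -0.4, 5], [5, 2.8, 2.5, -0.4, 5], [5, 2.8, 2.5, -0.4, 5]], "squeeze": 60}}

```text
clock: 0.93
position: [0.4285, -0.2522, 0.3643]
tool_rot: [0.836, 0.549, -0.0, -0.0]
force: [0.0, -0.3, 0.2]
grip_width: 0.0497
```

>>> {"method": "move_arm", "body": {"commands": [[5, 2.8, 2.7, -0.8, 5], [5, 2.8, 2.7, -0.8, 5], [5, 3.3, 2.9, -0.8, 5], [5, 0, 0, 0, 0]]}}

```text
clock: 1.27
position: [0.5178, -0.1686, 0.3387]
tool_rot: [0.755, 0.655, 0.0, -0.001]
force: [-0.1, -0.6, -0.3]
grip_width: 0.0501
```

```bash
python3 - <<'E'
from h import *
im,d,P,C,s=grab('wrist'); save('w1.png',im); np.savez('w1.npz',im=im,P=P)
r=R.from_quat(s['tool_rot']).as_matrix(); print(s['position'],np.degrees(np.arctan2(r[1,1],r[0,1])),r[:,2],C[2],C[1][:,2],s['grip_width'],s['qpos'],s['clock'])
print('proj nose',proj([.5163,-.17,.108],C),proj([.5163,-.17,.078],C))
for lo,hi in((.05,.07),(.07,.078),(.08,.09),(.09,.1),(.1,.12)):
    k=(P[...,2]>lo)&(P[...,2]<hi)&(np.hypot(P[...,0]-.516,P[...,1]+.17)<.02)
    if k.sum(): print(lo,k.sum(),P[k].mean(0).round(4),P[k].min(0).round(4),P[k].max(0).round(4))
E
```

```text
[ 0.51783595 -0.16862589  0.3387458 ] -8.130860216103615 [-0.00101122  0.00258178 -0.99999616] [ 0.52900192 -0.08610358  0.30825207] [-0.04748992 -0.31787475 -0.94694263] 0.05013116022419757 [-0.3152868   0.17106044 -0.13080293  1.27069492  0.00214095  1.39741957] 1.2667
proj nose [279.53662714 237.58015396] [279.66234207 221.31999078]
0.05 184 [ 0.5148 -0.1615  0.0605] [ 0.504  -0.1699  0.05  ] [ 0.5234 -0.159   0.07  ]
0.07 104 [ 0.5148 -0.1626  0.0747] [ 0.5036 -0.1769  0.07  ] [ 0.5234 -0.1589  0.078 ]
0.08 244 [ 0.5142 -0.1648  0.0844] [ 0.5045 -0.1761  0.0801] [ 0.5223 -0.1599  0.09  ]
0.09 187 [ 0.514  -0.1664  0.096 ] [ 0.5071 -0.1747  0.0901] [ 0.5196 -0.163   0.0996]
0.1 151 [ 0.5136 -0.1682  0.1063] [ 0.5102 -0.173   0.1001] [ 0.5174 -0.1653  0.1093]
```

View pics/w1.png

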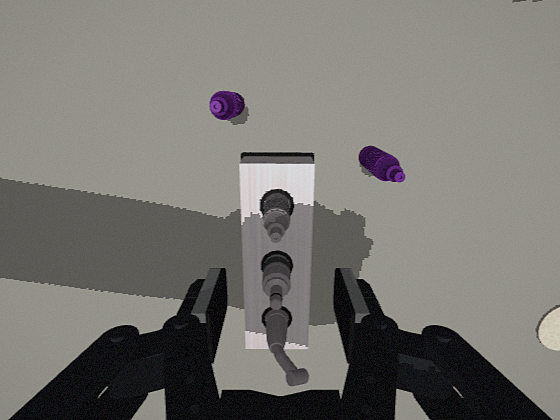

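>>> {"method": "move_arm", "body": {"commands": [[5, -0.3, -0.1, -2.5, 0], [5, 0, 0, -2.5, 0], [5, 0, 0, -2.5, 0], [5, 0, 0, -2, 0], [5, 0, 0, -1.5, 0], [5, 0, 0, -0.6, 0], [1, 0, 0, 0, 0], [1, 0, 0, 0, 0], [1, 0, 0, 0, 0], [1, 0, 0, 0, 0]], "squeeze": 40}}

```text
clock: 2.15
position: [0.512, -0.1742, 0.2267]
tool_rot: [0.759, 0.651, 0.001, 0.001]
force: [2.9, -0.7, -0.4]
grip_width: 0.0185
```

>>> {"method": "move_arm", "body": {"commands": [[1, 0, 0, 0, 0], [1, 0, 0, 0, 0], [1, 0, 0, 0, 0], [1, 0, 0, 0, 0]]}}

```text
clock: 2.48
position: [0.512, -0.1741, 0.2263]
tool_rot: [0.759, 0.652, 0.001, 0.001]
force: [3.3, -2.4, 4.7]
grip_width: 0.0188
```

>>> {"method": "move_arm", "body": {"commands": [[3.5, 0, 0, 0, 0], [3.5, 0, 0, 0, 0], [3.5, 0, 0, 0, 0], [3.5, 0, 0, 0, 0]]}}

```text
clock: 2.82
position: [0.5108, -0.1735, 0.2246]
tool_rot: [0.759, 0.652, -0.0, -0.001]
force: [0.7, -0.3, 0.0]
grip_width: 0.0349
```

>>> {"method": "move_arm", "body": {"commands": [[3.5, 0.1, 0.4, -0.2, 0], [3.5, 0, 0, 0, 0], [3.5, 0, 0, 0, 0]]}}

```text
clock: 3.07
position: [0.5121, -0.1695, 0.2228]
tool_rot: [0.758, 0.652, -0.0, -0.0]
force: [-1.1, 0.0, 0.1]
grip_width: 0.0351
```

>>> {"method": "move_arm", "body": {"commands": [[3.5, 0.2, 0, -0.2, 0], [1, 0, 0, 0, 0], [1, 0, 0, 0, 0], [1, 0, 0, 0, 0], [1, 0, 0, 0, 0], [1, 0, 0, 0, 0], [1, 0, 0, 0, 0]]}}

```text
clock: 3.65
position: [0.5142, -0.1698, 0.2211]
tool_rot: [0.759, 0.652, -0.0, -0.0]
force: [0.0, -0.0, -1.2]
grip_width: 0.0182
```

>>> {"method": "move_arm", "body": {"commands": [[1, 0, 0, 1, 0], [1, 0, 0, 1, 0], [1, 0, 0, 1, 0], [1, 0, 0, 2, 0], [1, 0, 0, 3, 0], [1, 0, 0, 2, 0], [1, 0, 0, 0, 0]]}}

```text
clock: 4.23
position: [0.5152, -0.1701, 0.3273]
tool_rot: [0.759, 0.652, 0.002, 0.003]
force: [0.7, 0.0, 0.1]
grip_width: 0.0189
```

>>> {"method": "move_arm", "body": {"commands": [[1, 0.9, 2.7, 0.2, 6.7], [1, 0.9, 2.7, 0, 6.7], [1, 0.9, 2.7, 0, 6.7], [1, 0.9, 2.7, 0, 6.7], [1, 0.9, 2.7, 0, 6.7], [1, 0.9, 2.7, 0, 6.7], [1, 0.9, 2.7, 0, 6.7], [1, 0.9, 2.7, 0, 6.7], [1, 0.9, 2.7, 0, 6.7], [1, 0.9, 2.7, 0, 6.7]]}}

```text
clock: 5.07
position: [0.6043, 0.1016, 0.3235]
tool_rot: [0.27, 0.963, -0.0, -0.0]
force: [0.1, -0.2, -1.1]
grip_width: 0.0187
```

>>> {"method": "move_arm", "body": {"commands": [[1, 1, 2.7, 0, 6.7], [1, 1, 2.7, 0, 6.7], [1, 1, 2.7, 0, 6.7], [1, 1, 2.7, 0, 6.7], [1, 1, 2.7, 0, 6.7], [1, 0, 0, 0, 0], [1, 0, 0, 0, 0]]}}

```text
clock: 5.65
position: [0.6542, 0.2367, 0.3225]
tool_rot: [-0.017, 1.0, -0.0, -0.001]
force: [0.7, -1.1, -0.3]
grip_width: 0.0188
```

```bash
cat > st.py <<'E'
from h import *
def show(s):
    r=R.from_quat(s['tool_rot']).as_matrix(); print('t',s['clock'],'pos',s['position'].round(4),'yaw_y',np.degrees(np.arctan2(r[1,1],r[0,1])).round(2),'toolz',r[:,2].round(4),'F',s['force'].round(2),'g',s['grip_width'])
E
python3 - <<'E'
from st import *
im,d,P,C,s=grab('scene'); show(s); i2,d2,P2,C2,s2=grab('top'); i3,d3,P3,C3,s3=grab('wrist')
np.savez('c2.npz',sc=P,tp=P2,wr=P3)
g=s['position']-[0,0,.155]; print('grasp',g,proj(g,C),proj(g,C2),proj(g,C3))
z=lambda i,u,v,w,h:cv2.resize(i[int(v):int(v)+h,int(u):int(u)+w],(400,300),interpolation=cv2.INTER_CUBIC)
a=proj(g,C);save('c2.png',np.vstack([np.hstack([z(im,min(a[0]-60,440),a[1]-45,120,90),z(i2,88,190,140,105)]),np.hstack([z(i3,0,0,560,420),z(im,380,190,100,75)])]))
E
```

```text
t 5.65 pos [0.6542 0.2367 0.3225] yaw_y 91.91 toolz [-1.2e-03 -6.0e-04 -1.0e+00] F [ 0.71 -1.07 -0.33] g 0.018792546761410713
grasp [0.65424073 0.23672916 0.16747327] [401.43255091 233.39906844] [141.23972098 189.29035691] [284.8502832  305.02291421]
```

View pics/c2.png

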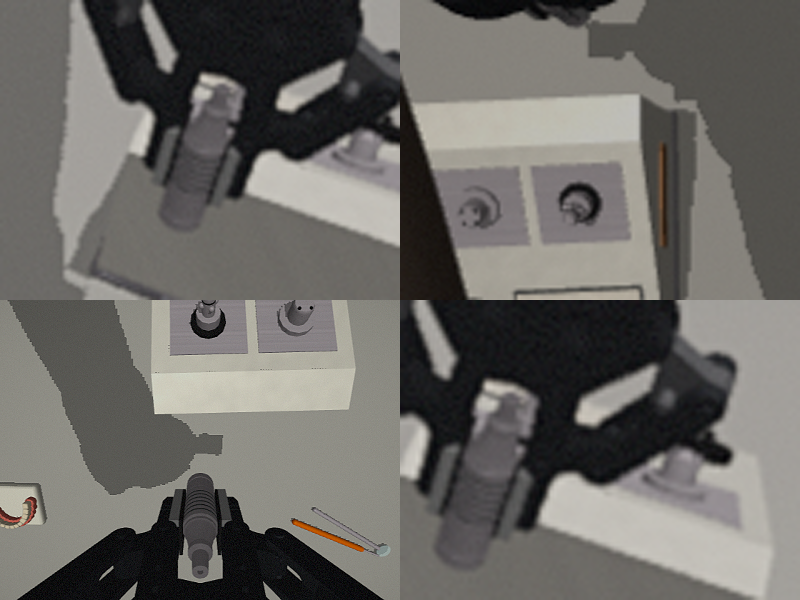

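```bash
python3 - <<'E'
import numpy as np
a=np.load('c2.npz')
for n in('wr','tp'):
    P=a[n];m=(abs(P[...,1]-.235)<.03)&(P[...,0]>.56)&(P[...,0]<.635)&(P[...,2]>.06)&(P[...,2]<.125)
    Q=P[m]; print(n,m.sum())
    for x in np.arange(.568,.62,.004):
        k=abs(Q[:,0]-x)<.002
        if k.sum(): print(round(x,3),k.sum(),Q[k,2].min().round(4),np.median(Q[k,2]).round(4),Q[k,2].max().round(4))
P=a['sc'];g=np.array([.6542,.2367,.1675])
for n in('sc','wr'):
    P=a[n]
    for lo in np.arange(.115,.22,.01):
        k=(P[...,2]>lo)&(P[...,2]<lo+.01)&(np.hypot(P[...,0]-g[0],P[...,1]-g[1])<.011)
        if k.sum()>5: print(n,lo.round(3),k.sum(),P[k].mean(0).round(4),P[k].min(0).round(4),P[k].max(0).round(4))
E
```

```text
wr 9008
0.568 910 0.0989 0.1025 0.1056
0.572 908 0.1015 0.1042 0.1067
0.576 902 0.1025 0.1045 0.1067
0.58 870 0.1022 0.1045 0.1069
0.584 851 0.1021 0.1045 0.1065
0.588 843 0.1022 0.1045 0.1065
0.592 813 0.1024 0.1045 0.1066
0.596 807 0.1022 0.1045 0.1066
0.6 688 0.1026 0.1045 0.1062
0.604 69 0.1022 0.1045 0.1059
tp 803
0.568 73 0.0982 0.1025 0.1066
0.572 88 0.1003 0.1044 0.1088
0.576 69 0.1017 0.1058 0.109
0.58 65 0.1026 0.1056 0.1093
0.584 66 0.1015 0.1059 0.1096
0.588 74 0.1027 0.1057 0.1095
0.592 82 0.1028 0.1059 0.11
0.596 73 0.1009 0.1057 0.1084
0.6 67 0.1019 0.1051 0.1099
0.604 42 0.1033 0.1058 0.1098
sc 0.125 17 [0.6619 0.2412 0.13  ] [0.6565 0.2327 0.1252] [0.6649 0.2456 0.1346]
sc 0.135 33 [0.6628 0.2395 0.1405] [0.6572 0.2312 0.1351] [0.665  0.2455 0.1449]
sc 0.145 23 [0.663  0.2379 0.1489] [0.6596 0.2272 0.1454] [0.6652 0.2443 0.1546]
sc 0.155 26 [0.6627 0.24   0.1591] [0.6582 0.2284 0.155 ] [0.6648 0.2449 0.1643]
sc 0.165 28 [0.6628 0.2389 0.1696] [0.6587 0.2269 0.1654] [0.665  0.245  0.1747]
sc 0.175 77 [0.6609 0.2366 0.181 ] [0.6482 0.2262 0.1751] [0.665  0.2463 0.185 ]
[... 362 characters left out ...]
0.6432 0.2367 0.1352] [0.6511 0.2442 0.1449]
wr 0.145 132 [0.6452 0.2403 0.1499] [0.6432 0.2348 0.1451] [0.6497 0.2437 0.1549]
wr 0.155 150 [0.6454 0.2407 0.1603] [0.6433 0.2361 0.155 ] [0.6495 0.2437 0.1649]
wr 0.165 167 [0.6455 0.2406 0.1701] [0.6432 0.2351 0.1651] [0.662  0.2441 0.1748]
wr 0.175 632 [0.6473 0.238  0.1817] [0.6432 0.2258 0.1751] [0.6617 0.2441 0.185 ]
wr 0.185 1118 [0.6489 0.2365 0.1894] [0.6436 0.2267 0.185 ] [0.662  0.2459 0.195 ]
wr 0.195 927 [0.6498 0.2352 0.1996] [0.6459 0.2285 0.195 ] [0.6607 0.2464 0.2049]
wr 0.205 648 [0.6513 0.2346 0.2088] [0.6477 0.2308 0.205 ] [0.66   0.2453 0.2146]
wr 0.215 70 [0.6439 0.2367 0.2238] [0.6432 0.232  0.2186] [0.6467 0.2439 0.225 ]
```

>>> {"method": "move_arm", "body": {"commands": [[1, 0, 0, -1.7, 0.5], [1, 0, 0, -1.7, 0], [1, -1.7, 0, 0, 0], [1, -1.8, 0, 0, 0], [1, 0, 0, 0, 0], [1, -0.4, 0, 0, 0], [1, -0.4, 0, 0, 0], [1, -0.4, 0, 0, 0], [1, -0.4, 0, 0, 0], [1, -0.4, 0, 0, 0]], "squeeze": 25}}

```text
clock: 6.63
position: [0.6021, 0.2346, 0.2913]
tool_rot: [-0.019, 1.0, -0.0, 0.005]
force: [10.1, -2.7, 1.5]
grip_width: 0.0188
```

```bash
cat >> st.py <<'E'
def axis(P,s,w=.03):
    # horizontal-slice centre line from wrist+scene points: PCA of handpiece points near the grasp
    g=s['position']-[0,0,.155]; q=P-g
    k=(abs(q[...,1])<.013)&(abs(q[...,0])<w)&(abs(q[...,2])<.046)
    return k,q
E
python3 - <<'E'
from st import *
im,d,P,C,s=grab('scene'); show(s); i3,d3,P3,C3,s3=grab('wrist'); show(s3)
np.savez('c3.npz',sc=P,wr=P3)
g=s['position']-[0,0,.155]
z=lambda i,u,v,w,h:cv2.resize(i[int(v):int(v)+h,int(u):int(u)+w],(400,300),interpolation=cv2.INTER_CUBIC)
a=proj(g,C);save('c3.png',np.hstack([z(im,min(a[0]-60,440),a[1]-45,120,90),z(i3,140,150,280,210)]))
E
```

```text
t 6.6333 pos [0.6021 0.2346 0.2913] yaw_y 92.2 toolz [ 9.8e-03 -2.0e-04 -1.0e+00] F [10.1  -2.72  1.48] g 0.01884938879849553
t 6.6833 pos [0.6014 0.2346 0.2915] yaw_y 92.21 toolz [ 0.0089 -0.     -1.    ] F [ 9.17 -1.85  0.52] g 0.018555314989959208
```

View pics/c3.png

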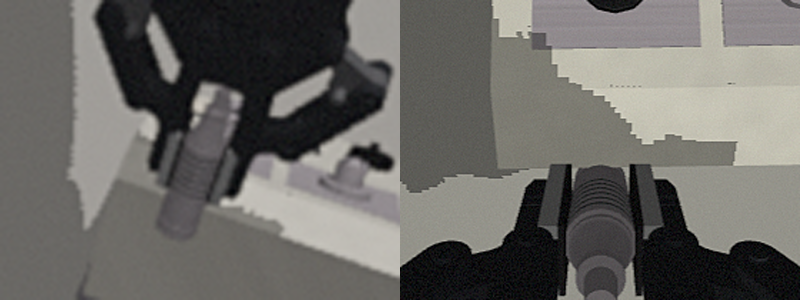

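```bash
cat >> st.py <<'E'
def tilt(P,s,lo,hi,side):
    # silhouette line of the barrel: per height slice the extreme x (side +1/-1), line fit -> lean towards -x in degrees
    g=s['position']-[0,0,.155]; q=P-g; pts=[]
    for zz in np.arange(lo,hi,.002):
        k=(abs(q[...,1])<.009)&(abs(q[...,0])<.04)&(abs(q[...,2]-zz)<.0015)
        if k.sum()>4: pts.append((zz,np.percentile(side*q[...,0][k],85)*side))
    pts=np.array(pts); f=np.polyfit(pts[:,0],pts[:,1],1); r=pts[:,1]-np.polyval(f,pts[:,0]); pts=pts[abs(r)<.0025]; f=np.polyfit(pts[:,0],pts[:,1],1)
    return -np.degrees(np.arctan(f[0])),f[1],len(pts),r.std()
E
python3 - <<'E'
from st import *
s={'position':np.array([.6542,.2367,.3225])};a=np.load('c2.npz')
print(tilt(a['sc'],s,-.04,.01,1),tilt(a['wr'],s,-.04,.01,-1))
s={'position':np.array([.602,.2346,.2913])};a=np.load('c3.npz')
for n,w in(('sc',1),('wr',-1)):
  for lo,hi in((-.035,.01),(-.035,-.01),(-.01,.02)): print(n,lo,hi,tilt(a[n],s,lo,hi,w))
E
```

```text
(np.float64(-0.21459186060051627), np.float64(0.011454565974232988), 25, np.float64(0.00033005258200805585)) (np.float64(0.7427450570670479), np.float64(-0.011754586766231501), 25, np.float64(0.0001427843457515694))
sc -0.035 0.01 (np.float64(11.439647373070331), np.float64(0.015558482693492016), 23, np.float64(0.00036821061316432894))
sc -0.035 -0.01 (np.float64(10.79308468737017), np.float64(0.01585124440873615), 13, np.float64(0.00033714520499673493))
sc -0.01 0.02 (np.float64(14.930749573861616), np.float64(0.015680306425232396), 15, np.float64(0.0005219049191460171))
wr -0.035 0.01 (np.float64(-13.174397666620871), np.float64(-0.006391022798267267), 5, np.float64(0.008401343762278286))
wr -0.035 -0.01 (np.float64(-6.976747725283672), np.float64(-0.0020803347841216397), 1, np.float64(0.00814751184107929))
wr -0.01 0.02 (np.float64(6.864373631877255), np.float64(-0.007781232838647514), 15, np.float64(0.0006163270500534063))st.py:15: RankWarning: Polyfit may be poorly conditioned
  pts=np.array(pts); f=np.polyfit(pts[:,0],pts[:,1],1); r=pts[:,1]-np.polyval(f,pts[:,0]); pts=pts[abs(r)<.0025]; f=np.polyfit(pts[:,0],pts[:,1],1)
```

>>> {"method": "move_arm", "body": {"commands": [[1, 0.3, 0, 0.3, 0.3], [1, 0, 0, 0.3, 0.3], [1, -0.4, 0, 0, 0], [1, -0.4, 0, 0, 0], [1, -0.4, 0, 0, 0], [1, -0.4, 0, 0, 0], [1, 0, 0, 0, 0]], "squeeze": 20}}

```text
clock: 7.32
position: [0.5876, 0.2352, 0.2969]
tool_rot: [-0.025, 1.0, 0.0, 0.003]
force: [7.5, -0.8, 1.1]
grip_width: 0.0187
```

```bash
python3 - <<'E'
from st import *
im,d,P,C,s=grab('scene'); show(s)
for lo,hi in((-.035,.01),(-.035,-.01),(-.01,.02)): print(tilt(P,s,lo,hi,1))
E
```

```text
t 7.3167 pos [0.5876 0.2352 0.2969] yaw_y 92.88 toolz [ 5.9e-03  7.0e-04 -1.0e+00] F [ 7.52 -0.76  1.09] g 0.01873809120141804
(np.float64(26.09531681975246), np.float64(0.019371653595254643), 23, np.float64(0.0005716669740699218))
(np.float64(23.933520182956112), np.float64(0.02050042237478875), 13, np.float64(0.0006177549584886408))
(np.float64(28.235090751937808), np.float64(0.019197035192600787), 15, np.float64(0.0005024960961898672))
```

>>> {"method": "move_arm", "body": {"commands": [[1, -0.2, 0, 0, 0], [1, 0, 0, 0, 0], [1, 1, 0, 0, 0], [1, 1.5, 0, 1.5, 0], [1, 1, 0, 1.5, 0], [1, 0, 0, 0, 0], [1, 0, 0, 0, 0]], "squeeze": 40}}

```text
clock: 7.95
position: [0.6198, 0.2351, 0.3253]
tool_rot: [-0.025, 1.0, 0.0, -0.0]
force: [-0.8, -0.4, -0.9]
grip_width: 0.0186
```

```bash
python3 - <<'E'
from st import *
im,d,P,C,s=grab('scene'); show(s)
for lo,hi in((-.035,.01),(-.035,-.01),(-.01,.02)): print(tilt(P,s,lo,hi,1))
i3,d3,P3,C3,s3=grab('wrist'); show(s3); np.savez('c4.npz',sc=P,wr=P3,im=i3)
print(proj([.535,.234,.1],C3))
save('w4.png',np.hstack([cv2.resize(i3[:210,150:430],(560,420)),cv2.resize(im[180:270,380:500],(240,180))[:, :] if 0 else cv2.copyMakeBorder(cv2.resize(im[180:270,380:500],(240,180)),0,240,0,0,cv2.BORDER_CONSTANT)]))
# face plane from wrist cloud
z=P3[...,2]; m=(P3[...,0]>.47)&(P3[...,0]<.555)&(P3[...,1]>.205)&(P3[...,1]<.325)&(z>.03)&(z<.13)
Q=P3[m];A=np.c_[Q[:,:2],np.ones(len(Q))]
for _ in range(6):
    f=np.linalg.lstsq(A,Q[:,2],rcond=None)[0];e=A@f-Q[:,2];k=abs(e)<.002;A=A[k];Q=Q[k]
n=np.array([-f[0],-f[1],1]);n/=np.linalg.norm(n);print('plane',f,'normal',n,'tilt',np.degrees(np.arccos(n[2])),'yaw',np.degrees(np.arctan2(f[1],f[0])),len(Q))
h=(P3-np.array([0,0,f[2]]))@n
for lo,hi in((.004,.009),(.010,.0135),(.0135,.018),(.018,.022),(.022,.026),(.026,.032)):
    k=m&(h>lo)&(h<hi)&(P3[...,1]<.265)
    if k.sum()>5:
        p=P3[k]-np.outer(h[k],n); print(lo,k.sum(),'proj on face',p.mean(0).round(4),p.min(0).round(4),p.max(0).round(4))
E
```

```text
t 7.95 pos [0.6198 0.2351 0.3253] yaw_y 92.89 toolz [-0.e+00  5.e-04 -1.e+00] F [-0.79 -0.41 -0.85] g 0.018608581092213344
(np.float64(26.223207582541537), np.float64(0.018792472168026375), 23, np.float64(0.0005385995680662232))
(np.float64(25.63948689849764), np.float64(0.019091353428501507), 13, np.float64(0.0006614945134062341))
(np.float64(29.48752187954801), np.float64(0.018677489710716273), 15, np.float64(0.00047727185772765976))
t 8.0 pos [0.6192 0.2351 0.3244] yaw_y 92.91 toolz [-1.5e-03 -2.0e-04 -1.0e+00] F [-0.27 -1.35 -1.17] g 0.018945800174064102
[286.02435485  96.96113986]
plane [ 0.56090934  0.02994797 -0.22068072] normal [-0.48904022 -0.02611075  0.87187034] tilt 29.32328184936383 yaw 3.0562238255168395 16701
0.004 130 proj on face [0.542  0.2367 0.0904] [0.5286 0.2256 0.0827] [0.5445 0.2477 0.0918]
0.01 343 proj on face [0.5391 0.237  0.0888] [0.531  0.228  0.0841] [0.5446 0.245  0.0919]
0.0135 52 proj on face [0.5399 0.2361 0.0892] [0.5366 0.231  0.0875] [0.5411 0.2414 0.0899]
0.018 131 proj on face [0.5394 0.2367 0.089 ] [0.533  0.2304 0.0855] [0.5423 0.2428 0.0907]
0.022 118 proj on face [0.5392 0.2368 0.0889] [0.5326 0.2319 0.0851] [0.5413 0.2415 0.09  ]
0.026 214 proj on face [0.5375 0.2365 0.0879] [0.534  0.2323 0.0859] [0.5413 0.2409 0.0901]
```

View pics/w4.png

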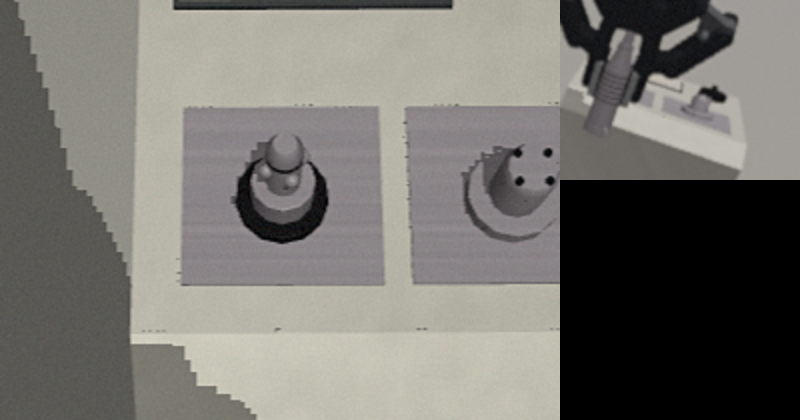

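```bash
python3 - <<'E'
from st import *
P=np.load('c4.npz')['sc'];s=np.array([.6198,.2351,.3253]);g=s-[0,0,.155]
q=P-g
def an(q,t,c):
    u=np.array([-np.sin(t),0,np.cos(t)]); o=np.array([c,0,0]); a=(q-o)@u; e=np.array([np.cos(t),0,np.sin(t)]); b=(q-o)@e; return a,b
t=np.radians(26.2);a,b=an(q,t,.006)
k=(abs(q[...,1])<.016)&(abs(b)<.0135)&(a>-.06)&(a<.06)
hst=np.histogram(a[k],np.arange(-.06,.062,.004));
for lo in np.arange(-.056,.056,.004):
    kk=k&(a>lo)&(a<lo+.004)
    if kk.sum(): print(lo.round(3),kk.sum(),b[kk].max().round(4),np.percentile(b[kk],85).round(4),q[...,1][kk].min().round(4),q[...,1][kk].max().round(4))
print(a[k].min(),np.sort(a[k])[:5],np.sort(a[k])[-5:])
# same for the vertical reference
P=np.load('c2.npz')['sc'];q=P-(np.array([.6542,.2367,.3225])-[0,0,.155]);a,b=an(q,0,0)
k=(abs(q[...,1])<.016)&(abs(b)<.0135)&(a>-.06)&(a<.06);print(np.sort(a[k])[:5],np.sort(a[k])[-5:])
E
```

```text
-0.048 1 0.0056 0.0056 -0.0066 -0.0066
-0.044 25 0.0117 0.011 -0.0091 0.0097
-0.04 32 0.0129 0.012 -0.0094 0.01
-0.036 33 0.0124 0.0114 -0.0089 0.0098
-0.032 32 0.0132 0.0119 -0.0085 0.0099
-0.028 36 0.0125 0.0117 -0.009 0.0098
-0.024 32 0.0133 0.0111 -0.0094 0.0093
-0.02 44 0.0126 0.011 -0.0158 0.0143
-0.016 49 0.0135 0.0108 -0.0152 0.0156
-0.012 51 0.0134 0.011 -0.0156 0.0156
-0.008 52 0.0128 0.011 -0.0154 0.0156
-0.004 55 0.0125 0.0108 -0.0149 0.016
-0.0 53 0.013 0.0107 -0.0157 0.0158
0.004 50 0.0134 0.0111 -0.0146 0.0156
0.008 54 0.0133 0.0127 -0.0156 0.0157
0.012 53 0.0134 0.0114 -0.014 0.015
0.016 38 0.0125 0.008 -0.0114 0.01
0.02 30 0.009 0.0069 -0.0122 0.0089
0.024 23 0.0082 0.0066 -0.0119 0.0048
0.028 23 0.0076 0.0066 -0.0063 0.0045
0.032 12 0.0058 0.0052 -0.0048 0.0024
0.036 15 0.005 0.0047 -0.005 0.0022
0.04 2 0.0049 0.0048 -0.0021 -0.0008
-0.044440742405135236 [-0.04444074 -0.04318578 -0.04297305 -0.0429154  -0.04278844] [0.03932502 0.03934289 0.03960235 0.04001715 0.04036877]
[-0.04447769 -0.04369749 -0.04304083 -0.0428951  -0.04278902] [0.05920257 0.05936083 0.0595861  0.05964369 0.05969165]
```

>>> {"method": "move_arm", "body": {"commands": [[1, -1, 0, 0.5, 0.1], [1, -3, 0, 0.5, 0], [1, -3, 0, 0, 0], [1, -3, 0, 0, 0], [1, -2, -0.1, -0.4, 0], [1, -0.9, 0, -0.8, 0], [1, 0, 0, 0, 0], [1, 0, 0, 0, 0], [1, 0, 0, 0, 0]], "squeeze": 60}}

```text
clock: 8.8
position: [0.4903, 0.2343, 0.3235]
tool_rot: [-0.026, 1.0, 0.0, 0.0]
force: [0.1, -0.4, -1.5]
grip_width: 0.0181
```

```bash
cat > rel.py <<'E'
from st import *
im,d,P,C,s=grab('scene'); show(s); np.savez('c5.npz',sc=P)
a=tilt(P,s,-.035,.008,1); print('tilt',a)
g=s['position']-[0,0,.155]; n=np.array([-.4688,-.025,.883]); seat=np.array([.5322,.2362,.098])
rear=g+[.0254,.001,-.0381]; v=rear-seat; print('rear-seat: along',v@n,'lateral',(v-n*(v@n)).round(4))
p=[proj(x,C) for x in (rear,seat,seat+.0175*n)]; print(np.round(p,1))
c=np.mean(p,0); u,w=int(c[0])-50,int(c[1])-45
o=cv2.resize(im[w:w+90,u:u+120],(800,600),interpolation=cv2.INTER_CUBIC)
import sys; save(sys.argv[1],o)
E
python3 rel.py r5.png
```

```text
t 8.8 pos [0.4903 0.2343 0.3235] yaw_y 93.03 toolz [ 4.e-04  1.e-04 -1.e+00] F [ 0.14 -0.42 -1.51] g 0.018066123472539886
tilt (np.float64(25.529287732346585), np.float64(0.019112646999426264), 22, np.float64(0.0006271294449752621))
rear-seat: along 0.03638801424124073 lateral [ 0.0006 -0.      0.0003]
[[419.8 198.4]
 [413.  217.1]
 [416.3 208.2]]
```

View pics/r5.png

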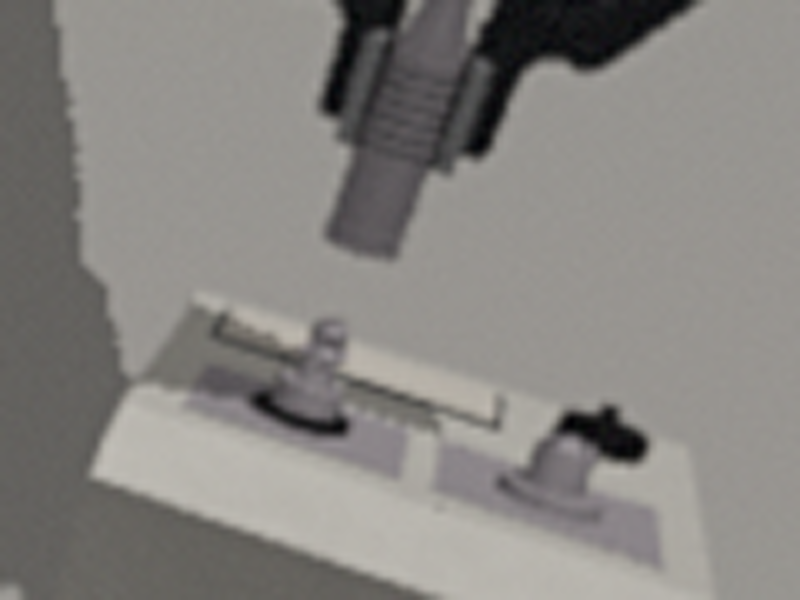

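```bash
python3 - <<'E'
from st import *
C=cam('scene'); n=np.array([-.4688,-.025,.883]); seat=np.array([.5322,.2362,.098])
b=proj(seat+.0175*n,C)
for e in np.eye(3)*.003: print('3mm ->',(proj(seat+.0175*n+e,C)-b).round(2))
for nm,f in(('c5','sc'),('scene0','P'),('top0','P')):
    P=np.load(nm+'.npz')[f]; m=(abs(P[...,0]-.51)<.045)&(abs(P[...,1]-.265)<.06)&(P[...,2]>.03)&(P[...,2]<.12)
    Q=P[m];A=np.c_[Q[:,:2],np.ones(len(Q))]
    for _ in range(8):
        w=np.linalg.lstsq(A,Q[:,2],rcond=None)[0];k=abs(A@w-Q[:,2])<.0025;A=A[k];Q=Q[k]
    N=np.array([-w[0],-w[1],1]);N/=np.linalg.norm(N);h=(P-[0,0,w[2]])@N
    print(nm,w.round(4),np.degrees(np.arccos(N[2])).round(1),'face z at nipple foot',(w@[.5378,.2365,1]).round(4))
    for lo,hi in((.009,.0145),(.016,.024),(.024,.034)):
        k=m&(h>lo)&(h<hi)&(P[...,1]<.262)&(P[...,0]<.57)
        p=P[k]-np.outer(h[k],N); print(lo,k.sum(),p.mean(0).round(4),p.min(0).round(4),p.max(0).round(4),h[k].max().round(4)) if k.sum() else 0
m=None
E
```

```text
3mm -> [-0.47  0.98]
3mm -> [1.65 0.59]
3mm -> [ 0.43 -1.22]
c5 [ 0.5878  0.0258 -0.2339] 30.5 face z at nipple foot 0.0883
0.009 17 [0.541  0.2362 0.0902] [0.5377 0.2315 0.0884] [0.5436 0.2407 0.0918] 0.0144
0.016 26 [0.5416 0.2362 0.0906] [0.537  0.2316 0.088 ] [0.5446 0.2415 0.0923] 0.0239
0.024 5 [0.5395 0.2367 0.0893] [0.5377 0.2339 0.0883] [0.5414 0.2393 0.0905] 0.0252
scene0 [ 0.5863  0.0267 -0.2332] 30.4 face z at nipple foot 0.0884
0.009 17 [0.5412 0.2362 0.0904] [0.5386 0.2316 0.089 ] [0.5436 0.2408 0.0918] 0.0145
0.016 26 [0.5409 0.2362 0.0902] [0.5348 0.2315 0.0868] [0.5435 0.2414 0.0918] 0.0236
0.024 5 [0.5386 0.2366 0.0889] [0.5364 0.2338 0.0876] [0.5413 0.2393 0.0905] 0.0249
top0 [ 0.5414  0.0263 -0.2093] 28.5 face z at nipple foot 0.0881
0.009 42 [0.5414 0.2342 0.09  ] [0.5341 0.2269 0.0859] [0.5468 0.2441 0.0929] 0.0144
0.016 16 [0.5416 0.2342 0.0901] [0.5341 0.2302 0.0859] [0.5442 0.2394 0.0916] 0.0237
0.024 21 [0.5397 0.2351 0.089 ] [0.5354 0.2312 0.0867] [0.5429 0.2393 0.0908] 0.0295
```

>>> {"method": "move_arm", "body": {"commands": [[1, 0.28, 0.02, -0.4, 0], [1, 0.3, 0.02, -0.5, 0], [1, 0.3, 0, -0.5, 0], [1, 0, 0, 0, 0]]}}

```text
clock: 9.18
position: [0.4998, 0.2345, 0.3074]
tool_rot: [-0.026, 1.0, -0.0, -0.001]
force: [-0.6, -0.9, -0.5]
grip_width: 0.018
```

>>> {"method": "move_arm", "body": {"commands": [[1, 0.12, 0, -0.22, 0], [1, 0.12, 0.01, -0.22, 0], [1, 0, 0, 0, 0]]}}

```text
clock: 9.43
position: [0.5017, 0.2347, 0.3043]
tool_rot: [-0.026, 1.0, -0.0, -0.0]
force: [-0.5, -0.1, -0.7]
grip_width: 0.0181
```

```bash
python3 rel.py r6.png
```

```text
t 9.4333 pos [0.5017 0.2347 0.3043] yaw_y 93.01 toolz [-6.e-04 -3.e-04 -1.e+00] F [-0.49 -0.13 -0.74] g 0.018090028914572502
tilt (np.float64(25.815074215636137), np.float64(0.018915239282898063), 22, np.float64(0.0005622970880981078))
rear-seat: along 0.014032955573439991 lateral [ 0.0015 -0.0002  0.0008]
[[415.4 210.1]
 [413.  217.1]
 [416.3 208.2]]
```

View pics/r6.png

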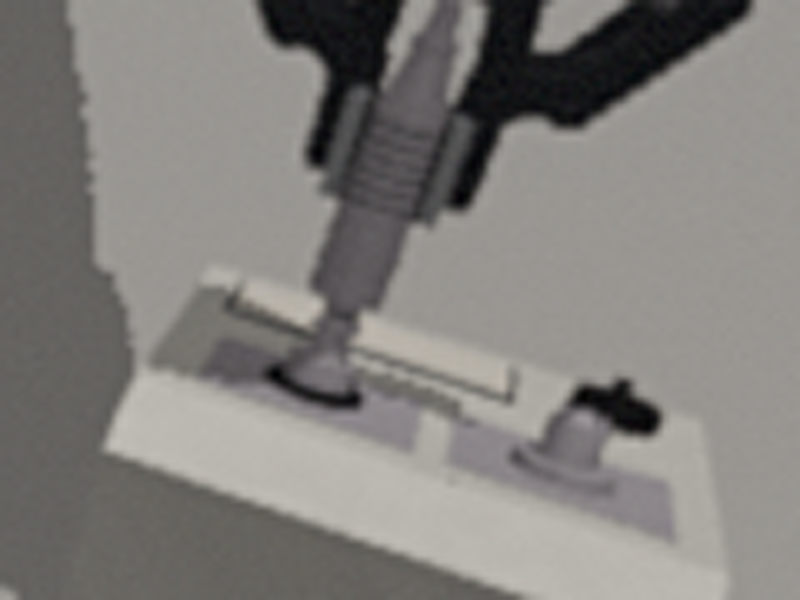

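>>> {"method": "move_arm", "body": {"commands": [[1, 0.1, 0, -0.18, 0], [1, 0.1, 0.01, -0.18, 0], [1, 0, 0, 0, 0]]}}

```text
clock: 9.73
position: [0.5033, 0.2348, 0.3008]
tool_rot: [-0.026, 1.0, -0.0, -0.001]
force: [0.0, -1.1, -1.1]
grip_width: 0.0183
```

>>> {"method": "move_arm", "body": {"commands": [[1, 0.1, 0, -0.18, 0], [1, 0.1, 0.01, -0.18, 0], [1, 0, 0, 0, 0]], "squeeze": 90}}

```text
clock: 9.98
position: [0.5049, 0.235, 0.2967]
tool_rot: [-0.027, 1.0, 0.0, -0.001]
force: [-4.3, 1.8, -3.5]
grip_width: 0.0174
```

>>> {"method": "move_arm", "body": {"commands": [[1, 0.05, 0, -0.18, 0], [1, 0.08, 0.01, -0.18, 0], [1, 0, 0, 0, 0]], "squeeze": 120}}

```text
clock: 10.23
position: [0.5064, 0.2351, 0.2934]
tool_rot: [-0.026, 1.0, -0.0, -0.001]
force: [-4.1, 1.1, -3.3]
grip_width: 0.0174
```

```bash
python3 rel.py r7.png
```

```text
t 10.2333 pos [0.5064 0.2351 0.2934] yaw_y 93.03 toolz [-1.8e-03 -1.0e-04 -1.0e+00] F [-4.13  1.12 -3.33] g 0.017402017587454955
tilt (np.float64(25.825786619817364), np.float64(0.018412228803700477), 22, np.float64(0.0006267909052682446))
rear-seat: along 0.0021930427901388806 lateral [ 0.0006 -0.0001  0.0003]
[[413.3 216.1]
 [413.  217.1]
 [416.3 208.2]]
```

View pics/r7.png

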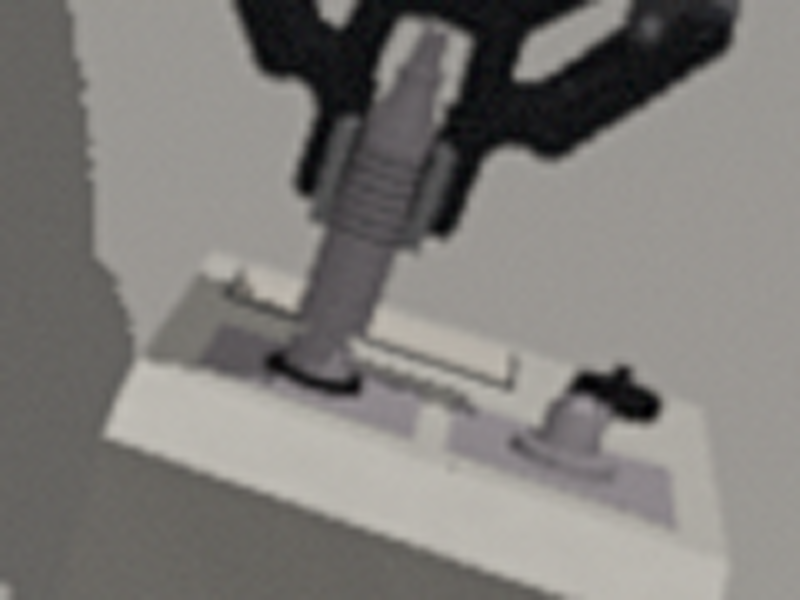

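>>> {"method": "move_arm", "body": {"commands": [[1, 0.09, 0, -0.18, 0], [1, 0, 0, 0, 0]]}}

```text
clock: 10.45
position: [0.5074, 0.235, 0.2915]
tool_rot: [-0.026, 1.0, -0.0, -0.001]
force: [-3.7, 2.2, -6.9]
grip_width: 0.0172
```

>>> {"method": "move_arm", "body": {"commands": [[1, 0.09, 0, -0.18, 0], [1, 0, 0, 0, 0]]}}

```text
clock: 10.62
position: [0.5083, 0.2351, 0.2897]
tool_rot: [-0.026, 1.0, 0.0, -0.001]
force: [-3.3, 2.3, -6.0]
grip_width: 0.017
```

>>> {"method": "move_arm", "body": {"commands": [[1, 0.09, 0, -0.18, 0], [1, 0, 0, 0, 0]]}}

```text
clock: 10.78
position: [0.5088, 0.235, 0.2888]
tool_rot: [-0.026, 1.0, 0.0, -0.001]
force: [-10.2, 0.0, 4.4]
grip_width: 0.0167
```

>>> {"method": "move_arm", "body": {"commands": [[1, 0.06, 0, -0.18, 0], [1, 0, 0, 0, 0]]}}

```text
clock: 10.95
position: [0.5093, 0.235, 0.2876]
tool_rot: [-0.026, 1.0, 0.0, -0.001]
force: [-10.3, 1.1, 4.8]
grip_width: 0.0172
```

>>> {"method": "move_arm", "body": {"commands": [[1, 0.06, 0, -0.18, 0], [1, 0, 0, 0, 0]]}}

```text
clock: 11.12
position: [0.51, 0.2351, 0.2861]
tool_rot: [-0.027, 1.0, 0.0, -0.0]
force: [-10.7, 0.2, 6.4]
grip_width: 0.0168
```

```bash
python3 rel.py r8.png
```

```text
t 11.1167 pos [0.51   0.2351 0.2861] yaw_y 93.04 toolz [-9.e-04  8.e-04 -1.e+00] F [-10.66   0.17   6.38] g 0.016844196124160903
tilt (np.float64(25.67162532755995), np.float64(0.018547999337426117), 22, np.float64(0.00046279541017611053))
rear-seat: along -0.0059276607800236 lateral [ 0.0004 -0.0003  0.0002]
[[411.8 220.1]
 [413.  217.1]
 [416.3 208.2]]
```

>>> {"method": "move_arm", "body": {"commands": [[1, 0.09, 0, -0.18, 0], [1, 0, 0, 0, 0]]}}

```text
clock: 11.33
position: [0.5108, 0.2351, 0.2844]
tool_rot: [-0.027, 1.0, 0.0, -0.0]
force: [-11.0, 0.2, 7.5]
grip_width: 0.0169
```

>>> {"method": "move_arm", "body": {"commands": [[1, 0.09, 0, -0.18, 0], [1, 0, 0, 0, 0]]}}

```text
clock: 11.5
position: [0.5114, 0.235, 0.2835]
tool_rot: [-0.027, 1.0, 0.001, -0.0]
force: [-13.3, 0.2, 11.5]
grip_width: 0.0171
```

>>> {"method": "move_arm", "body": {"commands": [[1, 0.09, 0, -0.18, 0], [1, 0, 0, 0, 0]]}}

```text
clock: 11.67
position: [0.5116, 0.2349, 0.2833]
tool_rot: [-0.027, 1.0, 0.001, -0.0]
force: [-21.4, -1.1, 24.1]
grip_width: 0.017
```

```bash
python3 rel.py r9.png
```

```text
t 11.6667 pos [0.5116 0.2349 0.2833] yaw_y 93.05 toolz [-0.0011  0.0021 -1.    ] F [-21.43  -1.15  24.11] g 0.01696613393423412
tilt (np.float64(26.987502291007935), np.float64(0.01845152291084221), 22, np.float64(0.0005832255308234156))
rear-seat: along -0.009097214934753366 lateral [ 0.0006 -0.0005  0.0003]
[[411.1 221.7]
 [413.  217.1]
 [416.3 208.2]]
```

View pics/r9.png

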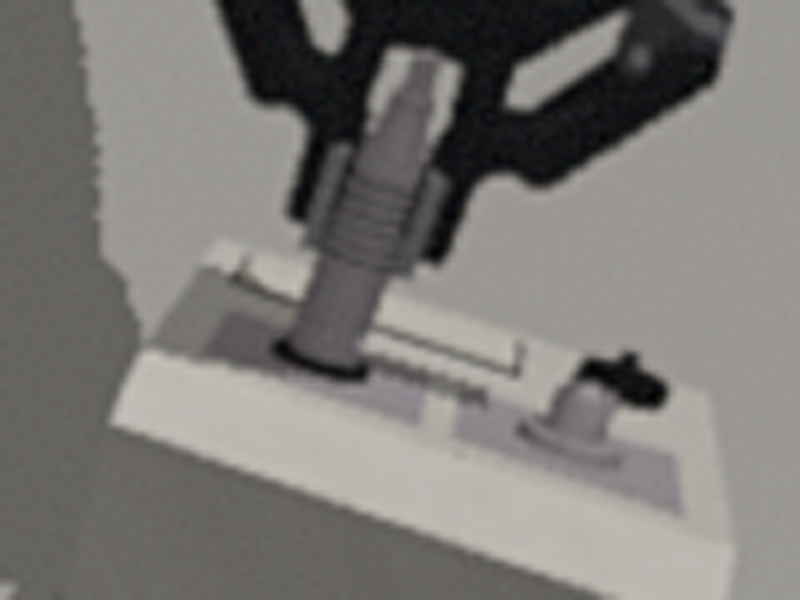

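>>> {"method": "move_arm", "body": {"commands": [[1, -0.05, 0, -0.03, 0], [1, 0, 0, 0, 0], [1, 0, 0, 0, 0], [1, 0, 0, 0, 0]], "squeeze": 120}}

```text
clock: 12.05
position: [0.5113, 0.235, 0.2833]
tool_rot: [-0.027, 1.0, 0.001, 0.0]
force: [-19.4, -1.4, 24.5]
grip_width: 0.0169
```

```bash
python3 rel.py r10.png; python3 - <<'E'
from st import *
im,d,P,C,s=grab('scene'); print(s['ft_torque'].round(3))
n=np.array([-.4688,-.025,.883]); seat=np.array([.533,.2362,.0985])-.006*n
for t in(22,25,28,31,34):
    a=np.radians(t);m=np.array([-np.sin(a)*.9986,-np.sin(a)*.053,np.cos(a)]);r=proj(seat,C);p=proj(seat+.084*m,C);print(t,'rear',r.round(1),'nose',p.round(1),'dir deg',np.degrees(np.arctan2(p[0]-r[0],r[1]-p[1])).round(2))
# wrist view of the nose cone: line through slice centres
i3,d3,P3,C3,s3=grab('wrist'); g=s3['position']-[0,0,.155]; q=P3-g; pts=[]
for nm,QQ in(('scene',P-g),('wrist',q)):
    for t in(24,26,28,30):
        a=np.radians(t);u=np.array([-np.sin(a)*.9986,-np.sin(a)*.053,np.cos(a)]);e=np.array([np.cos(a),.053*np.cos(a),np.sin(a)])
        A=(QQ-[.006,0,0])@u;B=(QQ-[.006,0,0])@e
        k=(abs(QQ[...,1])<.005)&(abs(B)<.014); sd=1 if nm=='scene' else -1
        out=[]
        for lo in np.arange(-.04,.012,.004):
            kk=k&(A>lo)&(A<lo+.004)
            if kk.sum()>3: out.append((lo,sd*np.percentile(sd*B[kk],85)))
        out=np.array(out)
        if len(out)>3: f=np.polyfit(out[:,0],out[:,1],1);print(nm,t,'extra lean deg',-np.degrees(f[0]).round(2),len(out))
E
```

```text
t 12.05 pos [0.5113 0.235  0.2833] yaw_y 93.05 toolz [ 1.0e-04  2.1e-03 -1.0e+00] F [-19.37  -1.36  24.49] g 0.016946592002445336
tilt (np.float64(26.85725380827652), np.float64(0.018574459874344973), 22, np.float64(0.0006478722532915302))
rear-seat: along -0.009014626384679238 lateral [ 0.0003 -0.0005  0.0001]
[[411.1 221.7]
 [413.  217.1]
 [416.3 208.2]]
[-0.429  3.81  -0.036]
22 rear [411.9 220.3] nose [427.5 177. ] dir deg 19.79
25 rear [411.9 220.3] nose [427.7 176.5] dir deg 19.83
28 rear [411.9 220.3] nose [427.8 176.2] dir deg 19.87
31 rear [411.9 220.3] nose [427.9 175.9] dir deg 19.91
34 rear [411.9 220.3] nose [428.  175.8] dir deg 19.95
scene 24 extra lean deg 2.26 13
scene 26 extra lean deg 0.71 13
scene 28 extra lean deg -1.32 13
scene 30 extra lean deg -3.33 13
wrist 24 extra lean deg 2.3 13
wrist 26 extra lean deg 0.35 13
wrist 28 extra lean deg -1.49 13
wrist 30 extra lean deg -3.45 13
```

View pics/r10.png

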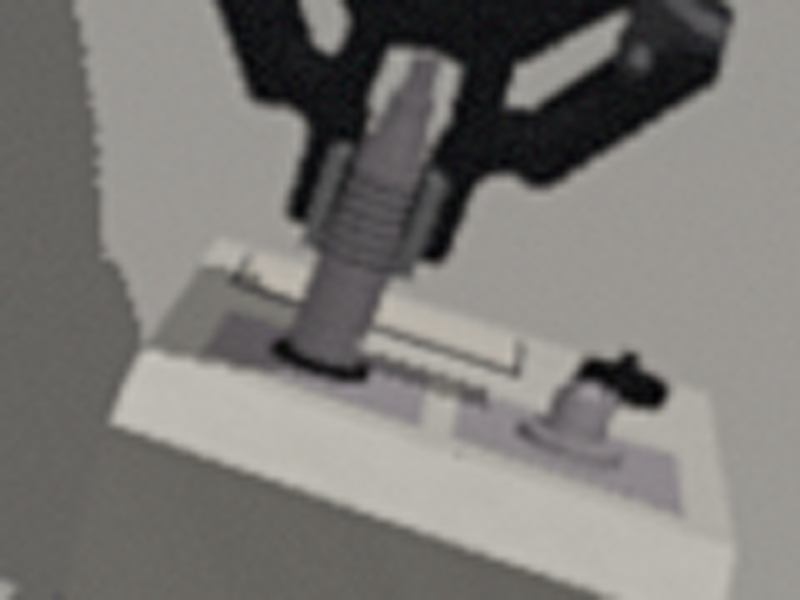

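```bash
python3 - <<'E'
from st import *
im,d,P,C,s=grab('top'); show(s); P0=np.load('top0.npz')['P']; i0=np.load('top0.npz')['im']
for n,(u,v,w,h) in dict(stand=(375,255,75,50),jaw=(265,140,40,40)).items(): print(n,np.abs(im[v:v+h,u:u+w].astype(int)-i0[v:v+h,u:u+w]).mean())
ctrl.sign_off()
E
```

```text
t 12.2 pos [0.5113 0.235  0.2833] yaw_y 93.05 toolz [ 1.0e-04  2.1e-03 -1.0e+00] F [-19.34  -2.3   23.16] g 0.016949013866085234
stand 9.437333333333333
jaw 9.4075
the job is handed in; nothing more can be done
```

The straight handpiece is on the oiling nipple with the nipple pushed down to what looks like its stop, still gripped at 120 N. I handed the job in at about 12.2 s; no verdict was reported.

The tool always points down, so I lifted the handpiece out of the +y well and tilted it in the grip by pushing its lower end against the unit's rear top edge. I then lowered it along the nipple's axis until it snapped.

**What the last checks showed:**
- **Nipple pushed down:** the push rose slowly, like the spring, over about 6 mm. It then climbed sharply to about 31 N along the axis, which points to the stop and is well above the snap force.
- **Home on the shoulder:** the last picture shows the barrel down to the black collar with no shoulder visible.
- **Square and centred:** the scene and wrist views put the lean at about 26.7° against 28°. The sideways offset, computed from the arm position and my earlier measurements, was under 1 mm.

**What disagreed or stayed weak:**
- My computed rear position came out about 3 mm deeper than the stop allows. I put this down to calibration error or a slight slip in the grip, and did not resolve it.
- About 5 to 6 N of sideways load remained on the tool.
- The handpiece sits about 6 mm off the centre of the pads.
- The other handpieces and the jaw were only checked by comparing overhead pictures before and after. The stand and jaw areas changed by the same small amount (about 9.4 grey levels), which looks like a lighting change and not movement. I did not measure their positions.

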